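# Flour changeover at the soba bench

### The arm

A 7-joint arm with a two-finger parallel gripper is mounted at the origin on the work surface. World frame = base frame: x ahead of the robot, y to its left, z up, the work surface at z = 0. Lengths are in m, angles in rad, forces in N, time in s.
With the tool pointing down it reaches from about 0.425 to 0.925 m from the base axis. Payload 6.8 kg.
Tool frame: the origin (TCP) lies between the finger pads; the fingertips stand 14 mm ahead of it and the grasp point (between the pads) lies 5 mm behind it; z points along the fingers, y is the line along which they close (so a half turn about z gives the same grasp; the last joint's range is limited). The gripper opens to 85 mm and grips with 20 to 120 N. Pads are 22 mm wide; open, the fingers measure 114 mm over their backs; the gripper's body (76 mm by 85 mm) begins 54 mm behind the grasp point. The pads swing forward as they close: fully open they stand 13 mm farther back than shut.
Start: joints at [1.23, 0.477, 0.022, 1.555, -0.011, 1.109, -0.083], TCP at [0.156, -0.657, 0.245] pointing down, gripper open.
Joint ranges: [-2.96, 2.96], [-0.34, 2.1], [-1.41, 1.46], [0.24, 2.44], [-1.37, 4.51], [0.17, 1.92], [-2.96, 2.96]. Speed limits (rad/s): [2.39, 2.39, 3.14, 3.14, 3.14, 3.14, 3.14].

### API

Orientations are given as a rotation vector (axis times angle).
In Python, from bench import r, imaging gives the robot as it stands.
- The arm moves only by the tool apply_moves, never from a script. Its argument "moves" is a list of rows, each a list of 2 entries, a list of its own where there are three numbers: the shift along the tool's x, y, z in cm, then the turn about the tool's z in rad. In form: [[[tx, ty, tz], roll], ...]. A call has 1 to 10 rows; each row is the pose to reach, as a shift and turn from the pose commanded when the call began, along the tool's axes at that moment; what a row does not reach only later rows make up. A row lasts 1/12 s, in which the tool goes at most 41.7 mm and 7.16 degrees, less where a joint would pass 70% of its speed; a pose out of reach is approached as far as the arm can. A call with a gripper value outside its range is refused whole. "claw" is the opening, from 0 (shut) to 1 (fully open), set as the call begins (left out, the last holds). The fingers move at their own pace and stop on an object; "grip_force" is the grip in N (left out, the last holds). Time passes only in rows, so rows that repeat a pose let the fingers close. It gives the time, the measured TCP pose, the force and the opening at its end, in the units of the state.
- r.get_obs(): the state, without advancing time (a new reading comes with each control period).
- imaging.grab_frame(name): name is "side" or "top"; returns a dict with "frame" (400x640x3 uint8, blue, green, red), "intrinsics" (3x3 intrinsics, pixels), "k1" (the pictures are not rectified: a ray, as slopes to the right and down, at radius r is drawn at 1 + k1 r^2 times it, then the intrinsics apply), "T" (4x4, takes a point from camera to world coordinates). Camera axes: x right, y up, looking along -z (the intrinsics and any distortion apply to the point x, -y, -z); pixel columns grow to the right and rows downward; lengths in m; the calibration is good to about 2 mm. A picture is of the moment at which its call begins. There is no depth.
- r.hand_in(): hands the job in, once; it reports no verdict.
The state is a dict: "clock": time; "joints": joint angles; "qvel": joint speeds; "tau": joint torques, N m; "tcp_pos": TCP position; "orientation": TCP orientation; "contact_force": force on the tool from outside, world axes, zero at the start; "moment": the same for the moment, N m; "grip_width": finger opening in m.
Only numpy, scipy, OpenCV 4.12 (cv2) and the standard library are available. Lean on these libraries where they do the work, as an engineer would, in place of code of your own. Each camera call takes 0.05 s, during which the arm holds its last target. There are 200 camera calls.

### The job

Change over the flour for the next noodle class: swap the tall tin on the cork mat with the squat jar on the wooden riser, so that each ends standing upright, in the middle of the other's old place. Book both through the bench scanner on the way, the tin first and then the jar: stand it in the middle of the scan mat, let go of it, squeeze the scanner's trigger right in and let it spring back. Stand every used steel measuring cup (one to three are out) upright in the grey washing-up tub, drop nothing, and leave everything else on the bench where it is.

Things in the scene. Friction and masses are not known exactly. Their poses are not given: they have to be found in the camera images.
- tin: tall round steel flour tin, closed, straight sides, 60 mm in diameter, 132 mm high, about 0.4 kg, with a paper band of bar codes all round; loose. Origin: centre of its underside, z up its axis. It starts on the cork mat.
- jar: squat round glass flour jar with a flat aluminium lid, straight sides, 66 mm in diameter (lid 65 mm), 86 mm high, about 0.4 kg, paper band of bar codes all round; loose. Origin: centre of its underside, z up. It starts on the wooden riser.
- cork_mat: square cork mat fixed on the table, 150 x 150 mm, 5 mm thick. Origin: centre of its underside; x and y along its sides.
- riser: small wooden step fixed on the table, flat square top 150 x 150 mm, top 60 mm above the table. Origin: centre of its foot on the table; x and y along its sides.
- scanner: pistol-shaped bar-code scanner clamped on its side in a fixed bench cradle. Origin: on the table, middle of the scan mat. z up; it looks along +x. Head: x -101 to -210, y -40 to 34, top z 103 mm (foot below it x -110 to -220, y -60 to 50, 10 mm high). The fixed pistol grip leaves the head along +y (y 30 to 148), z 60 to 90, back at x -203, front at x -169 mm; open space below it.
- grip_back (a point): point on the back (-x, scanner frame) of the fixed pistol grip, straight across from trigger_face: x -203, y 71 mm, 75 mm above the table.
- scan_spot (a point): middle of the scan mat, same point as the scanner's origin. The mat is black rubber, 110 x 120 mm, and only marks the spot: things on it stand at table height.
- trigger_face (a point): point on the front (+x, scanner frame) face of the trigger where a finger presses, 75 mm above the table, 40 mm from its pivot; at rest near x -143, y 71 mm in the scanner frame, 13 mm nearer the grip when right in. Trigger 20 mm high (z), 9 mm thick. Trigger face to grip back: 60 mm at rest, 48 mm squeezed, along the scanner's x.
- trigger (a joint): angle of the sprung trigger on its upright pivot: 0 let go, grows as it is squeezed towards the grip, 0.32 rad right in (stop). The spring needs about 2.5 N at the start and 6.5 N right in, at trigger_face, and returns it to 0.
- tub: open grey plastic washing-up tub fixed on the table, 280 (x) x 190 (y) mm outside (rim lip 290 x 206), 60 mm high, walls and floor 6 mm. Origin: centre of its underside.
- cup0: used steel measuring cup without handle, open at the top, 56 mm across the rim, slightly narrower at the foot, 58 mm high, 3 mm wall, about 0.09 kg; loose. Origin: centre of its underside, z up. May be absent.
- cup1: another such cup, same shape and size. May be absent.
- cup2: another such cup, same shape and size. May be absent.
- shaker: turned dark-wood spice shaker, 42 mm in diameter, 68 mm high; loose, to be left alone. Origin: centre of its underside.
- brush: wooden flour brush lying flat, 180 mm long along its x (from x -95 to 85), 34 mm wide, 18 mm high; loose, to be left alone.
- sauce: brown glass sauce bottle with black cap, 68 mm in diameter, 190 mm high; loose, to be left alone. Origin: centre of its underside.
- bowl: blue ceramic bowl, 112 mm in diameter, 58 mm high; loose, to be left alone. Origin: centre of its underside.
- card_box: small cardboard box 90 x 60 x 45 mm at the right, to be left alone. Origin: centre of its underside.
Not all that is in view belongs to the job. What is shaped like the cup1 but green is not meant.

How it is judged:
On the way, in this order (a step that is already met when the one before it is completed fails the run):
1. the tin stands on the scan mat and the trigger is squeezed right in (horizontal distance between tin and scan_spot below 0.03 m and height (world z) of tin below 0.012 m and angle between tin's own z axis and vertical below 0.12 rad and linear speed of tin below 0.03 m/s and value of joint trigger above 0.26 rad), for 0.1 s.
2. the trigger is let go and springs back (value of joint trigger below 0.06 rad), for 0.1 s.
3. the jar stands on the scan mat and the trigger is squeezed right in (horizontal distance between jar and scan_spot below 0.03 m and height (world z) of jar below 0.012 m and angle between jar's own z axis and vertical below 0.12 rad and linear speed of jar below 0.03 m/s and value of joint trigger above 0.26 rad), for 0.1 s.
4. the trigger is let go and springs back (value of joint trigger below 0.06 rad), for 0.1 s.
At the end, for the whole second after the job is handed in: Tin upright on the riser, axis within 38 mm of its middle; jar likewise on the cork mat; every cup upright on the tub floor; all at rest, trigger back (< 0.06 rad). Booking: canister upright, still, within 30 mm of the scan mat's middle, trigger past 0.26 rad (horizontal distance between tin and riser below 0.038 m and z of tin in the frame of riser between 0.054 and 0.066 m and angle between each of tin, jar's own z axis and vertical below 0.12 rad and linear speed of each of tin, jar, cup0, cup1, cup2 below 0.03 m/s and horizontal distance between jar and cork_mat below 0.038 m and z of jar in the frame of cork_mat between -0.001 and 0.011 m and x of cup0 in the frame of tub between -0.125 and 0.125 m and y of cup0 in the frame of tub between -0.08 and 0.08 m and z of each of cup0, cup1, cup2 in the frame of tub below 0.02 m and angle between each of cup0, cup1, cup2's own z axis and vertical below 0.3 rad and x of cup1 in the frame of tub between -0.125 and 0.125 m and y of cup1 in the frame of tub between -0.08 and 0.08 m and x of cup2 in the frame of tub between -0.125 and 0.125 m and y of cup2 in the frame of tub between -0.08 and 0.08 m and value of joint trigger below 0.06 rad); the robot touches nothing.
It fails at once if a canister is knocked or tipped over (more than 0.8 rad) (angle between any of tin, jar's own z axis and vertical above 0.8 rad).
It fails at once if a canister or cup is dropped or thrown (faster than 1 m/s out of the gripper, a fall of over 5 cm) ((linear speed of tin above 1 m/s and contact force between the fingers and tin below 0.1 N) or (linear speed of jar above 1 m/s and contact force between the fingers and jar below 0.1 N) or (linear speed of cup0 above 1 m/s and contact force between the fingers and cup0 below 0.1 N) or (linear speed of cup1 above 1 m/s and contact force between the fingers and cup1 below 0.1 N) or (linear speed of cup2 above 1 m/s and contact force between the fingers and cup2 below 0.1 N)).
It fails at once if something else on the bench is shifted by more than 3 cm (distance of any of shaker, brush, sauce, bowl, card_box from where it was at the start of the episode above 0.03 m).
Of cup0, cup1, cup2 only 1 to 3 are there at a start; the rules pass over those that are not, and their reading is None.
At some moment in a run one of jar, cup0, cup1, cup2 may be knocked a few centimetres aside while the robot is not near it.
It also fails if it takes over 210 s, if anything falls off the work surface, if the arm or the gripper's body presses on something with over 40 N, if the wrist force passes 120 N, or if a joint passes its speed limit or range.

## Working session

There is one attempt and no reset: what is moved stays moved. The work goes in short steps, Python scripts to look and compute and a tool call to move; the robot and the scene stay as the last step left them, time stands still between calls to the robot, and variables do not carry over. Pictures are saved under pics/ and viewed, on a budget of 14 in all, crops included, one or two more only if the job needs it, and the job is handed in when it is done.

Besides the shell and the picture viewer there is one more tool, called by a JSON object that holds its "api" and its "payload". apply_moves: Moves the arm, as the interface text tells. Its arguments: {"type":"object","properties":{"moves":{"type":"array","items":{"type":"array"}},"claw":{"type":"number"},"grip_force":{"type":"number"}},"required":["moves"]}

```bash
ls; mkdir -p pics; cat > h.py <<'E'
import numpy as np, cv2
from bench import r, imaging
def grab(n,save=None):
    f=imaging.grab_frame(n)
    if save: cv2.imwrite('pics/'+save,f['frame'])
    return f
def ray(f,u,v):
    K=np.array(f['intrinsics']);T=np.array(f['T']);k=f['k1']
    d=np.array([(u-K[0,2])/K[0,0],(v-K[1,2])/K[1,1]]);s=d.copy()
    for _ in range(30): s=d/(1+k*(s@s))
    return T[:3,3],T[:3,:3]@np.array([s[0],-s[1],-1])
def onz(f,u,v,z):
    o,d=ray(f,u,v); return o+d*(z-o[2])/d[2]
def proj(f,p):
    K=np.array(f['intrinsics']);T=np.array(f['T'])
    c=T[:3,:3].T@(np.array(p)-T[:3,3]); s=np.array([c[0],-c[1]])/-c[2]
    s=s*(1+f['k1']*(s@s)); return K[:2,:2]@s+K[:2,2]
E
python3 - <<'E'
from h import *
for n in('top','side'):
    f=grab(n,n+'0.png'); print(n,f['intrinsics'],f['k1'],np.round(f['T'],3))
print(r.get_obs())
E
```

```text
pics
top [[494.98334643   0.         328.60396422]
 [  0.         494.98334643 197.72590807]
 [  0.           0.           1.        ]] -0.0919721351752628 [[ 0.021  0.998 -0.052  0.474]
 [-1.     0.021  0.002 -0.003]
 [ 0.003  0.052  0.999  1.365]
 [ 0.     0.     0.     1.   ]]
side [[518.34893264   0.         324.77730362]
 [  0.         518.34893264 194.57023921]
 [  0.           0.           1.        ]] -0.03446659907608398 [[-0.979  0.127 -0.161  0.325]
 [-0.205 -0.66   0.723  1.015]
 [-0.014  0.741  0.672  1.05 ]
 [ 0.     0.     0.     1.   ]]
{'clock': 0.1, 'joints': array([ 1.229909  ,  0.47770624,  0.02234127,  1.55634382, -0.01147242,
        1.10931224, -0.08310984]), 'qvel': array([ 3.67615605e-04, -1.45820721e-03,  1.70194998e-04, -1.79397976e-03,
       -2.28969688e-04,  3.70647579e-06, -2.50837880e-04]), 'tau': array([ 5.41681584e-03, -5.97759533e+01,  1.61412813e+00, -2.81952453e+01,
        1.27627634e-02,  5.04481955e-03,  3.58564080e-05]), 'tcp_pos': array([ 0.15558262, -0.65630047,  0.24443411]), 'orientation': array([-3.11873529e+00, -3.64686844e-01,  5.21068675e-04]), 'contact_force': array([ 0.51298315,  0.71914244, -0.31566913]), 'moment': array([-0.01436962, -0.02653702,  0.03073831]), 'grip_width': 0.0852950365500984}
```

View pics.

View pics/top0.png

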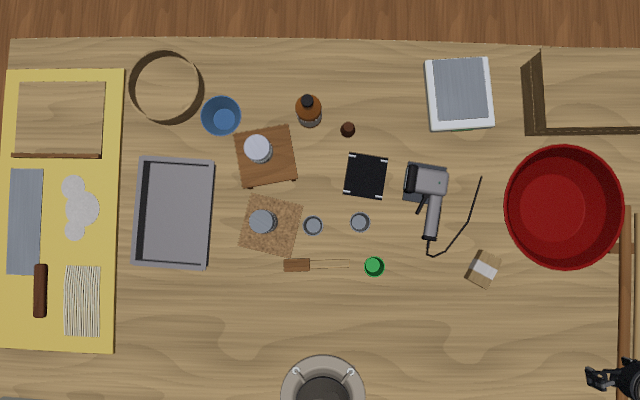

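View pics/side0.png

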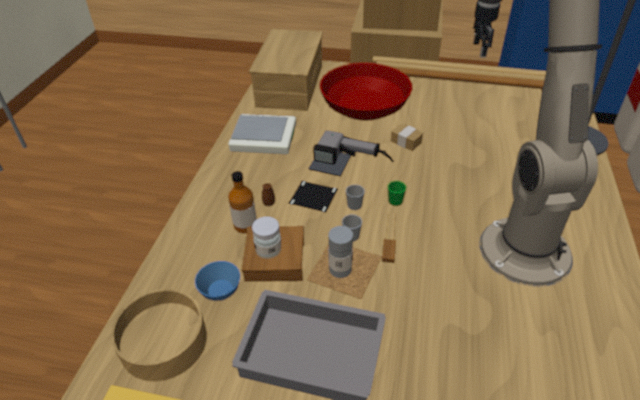

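```bash
python3 - <<'E'
from h import *
t=cv2.imread('pics/top0.png'); s=cv2.imread('pics/side0.png')
a=cv2.resize(t[90:290,220:460],None,fx=3.3,fy=3,interpolation=cv2.INTER_CUBIC)[:600,:790]
cv2.imwrite('pics/c1.png',cv2.resize(t[90:290,225:465],(720,600),interpolation=cv2.INTER_CUBIC))
cv2.imwrite('pics/c2.png',cv2.resize(s[120:300,200:420],(733,600),interpolation=cv2.INTER_CUBIC))
E
```

```text
(no output)
```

View pics/c1.png

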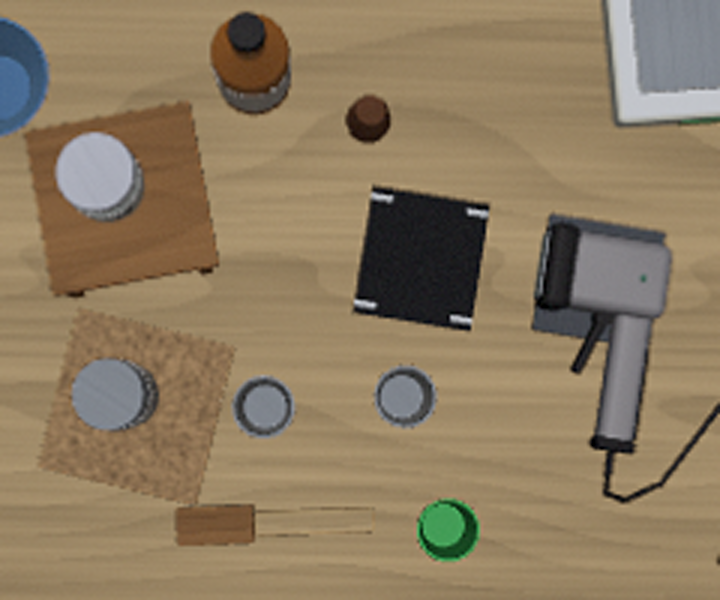

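View pics/c2.png

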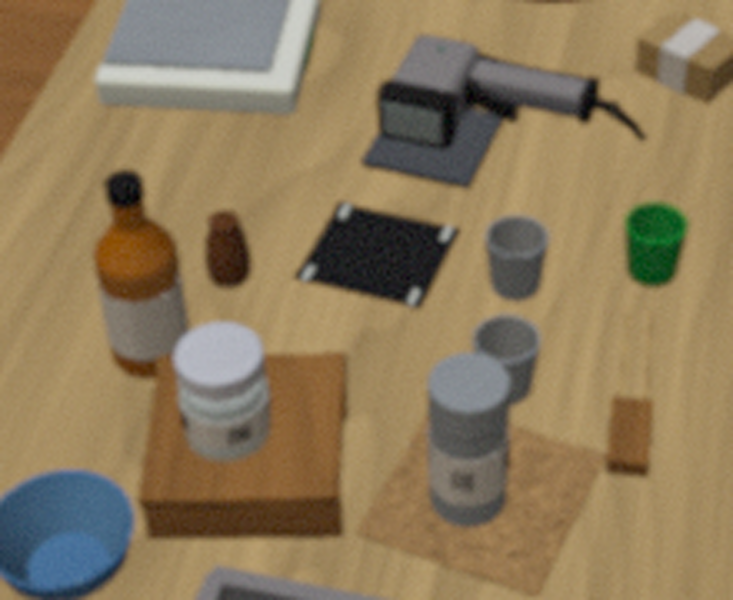

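```bash
python3 - <<'E'
from h import *
f=grab('top','top1.png');g=grab('side','side1.png')
im=f['frame'];big=cv2.GaussianBlur(cv2.resize(im[90:290,225:465],None,fx=3,fy=3,interpolation=cv2.INTER_CUBIC),(0,0),2)
gr=cv2.cvtColor(big,cv2.COLOR_BGR2GRAY)
def corners(pts,z):
    P=np.array([onz(f,225+x/3,90+y/3,z)[:2] for x,y in pts]); c=P.mean(0)
    e=P[1]-P[0]+P[2]-P[3]; return c.round(4), np.degrees(np.arctan2(e[1],e[0])).round(1),[np.linalg.norm(P[i]-P[i-1]).round(3) for i in range(4)]
print('riser',corners([(24,132),(190,102),(218,265),(54,295)],.06))
print('cork',corners([(78,308),(234,347),(197,506),(38,468)],.005))
print('scan',corners([(372,185),(490,205),(471,330),(354,312)],0))
P=[onz(f,u,v,.06)[:2] for u,v in [(138,157),(214,160),(208,268),(131,266)]]; print('tub',np.round(P,3),np.mean(P,0))
for n,(x,y),rad,z in [('tin',(108,394),36,.137),('jar',(97,172),40,.146),('cupA',(264,407),30,.058),('cupB',(405,396),30,.058),('green',(448,530),30,.058),('shk',(368,115),20,.06)]:
    sub=gr[y-60:y+60,x-60:x+60]
    c=cv2.HoughCircles(sub,cv2.HOUGH_GRADIENT_ALT,1.5,200,param1=60,param2=.6,minRadius=rad-6,maxRadius=rad+6)
    q=(x,y) if c is None else (x-60+c[0,0,0],y-60+c[0,0,1])
    p=onz(f,225+q[0]/3,90+q[1]/3,z)
    print(n,None if c is None else c[0,0].round(1),q,p.round(4),'side px top',proj(g,p).round(1),'crop',((proj(g,p)-[200,120])*10/3).round(0))
# scanner grip: top at z .09
for q in [(630,320),(614,440)]: print('grip',onz(f,225+q[0]/3,90+q[1]/3,.09).round(3))
print('trigger tip',onz(f,225+576/3,90+370/3,.085).round(3))
E
```

```text
riser (array([0.649 , 0.1638]), np.float64(-78.5), [np.float64(0.148), np.float64(0.15), np.float64(0.148), np.float64(0.147)])
cork (array([0.4643, 0.1514]), np.float64(-102.4), [np.float64(0.151), np.float64(0.148), np.float64(0.149), np.float64(0.15)])
scan (array([ 0.6074, -0.1076]), np.float64(-98.0), [np.float64(0.119), np.float64(0.111), np.float64(0.117), np.float64(0.109)])
tub [[0.64  0.508]
 [0.636 0.301]
 [0.349 0.308]
 [0.349 0.516]] [0.49360484 0.40820564]
tin [52.5 60.  36.9] (np.float32(100.5), np.float32(394.0)) [0.4754 0.1666 0.137 ] side px top [340.9 234.9] crop [470. 383.]
jar [57.  60.  38.4] (np.float32(94.0), np.float32(172.0)) [0.6589 0.1761 0.146 ] side px top [266.5 224.6] crop [222. 349.]
cupA [58.5 60.  28.3] (np.float32(262.5), np.float32(407.0)) [0.4672 0.0346 0.058 ] side px top [352.6 220.5] crop [509. 335.]
cupB [60.  61.5 28.4] (np.float32(405.0), np.float32(397.5)) [ 0.4781 -0.0905  0.058 ] side px top [356.1 189.7] crop [520. 232.]
green [60.  60.  29.1] (np.float32(448.0), np.float32(530.0)) [ 0.3627 -0.1305  0.058 ] side px top [397.7 185.7] crop [659. 219.]
shk [60.  64.5 23. ] (np.float32(368.0), np.float32(119.5)) [ 0.7239 -0.0533  0.06  ] side px top [270.3 186.9] crop [234. 223.]
grip [ 0.549 -0.282  0.09 ]
grip [ 0.445 -0.269  0.09 ]
trigger tip [ 0.505 -0.236  0.085]
```

{"api": "apply_moves", "payload": {"moves": [[[4, -2, 0], 0.08], [[8, -4.3, 0], 0.16], [[12, -6.5, 0], 0.232], [[16, -8.7, 0], 0.232], [[20, -11, 0], 0.232], [[24, -13, 0], 0.232], [[28, -15, 0], 0.232], [[32, -17.2, 0], 0.232], [[36, -19.4, 0], 0.232], [[38, -20.5, 0], 0.232]], "claw": 1}}

```text
clock: 1.03
tcp_pos: [0.4681, -0.3782, 0.2453]
orientation: [3.142, 0.001, -0.0]
contact_force: [0.5, 0.1, 0.3]
grip_width: 0.0855
```

{"api": "apply_moves", "payload": {"moves": [[[0, -3, 0], 0], [[0, -7, 0], 0], [[0, -11, 0], 0], [[0, -15, 0], 0], [[0, -19, 0], 0], [[0, -23, 0], 0], [[0, -27, 0], 0], [[0, -31, 0], 0], [[0, -35, 0], 0], [[0, -39, 0], 0]]}}

```text
clock: 1.87
tcp_pos: [0.4661, 0.0119, 0.2455]
orientation: [3.141, 0.001, 0.001]
contact_force: [1.1, -0.8, 0.0]
grip_width: 0.0854
```

{"api": "apply_moves", "payload": {"moves": [[[0, -4, 0], 0], [[-0.1, -8, 0], 0], [[-0.2, -11, 0], 0], [[-0.3, -13, 0], 0], [[-0.3, -14.2, 0], 0], [[-0.3, -14.2, 0], 0], [[-0.3, -14.2, 0], 0]]}}

```text
clock: 2.45
tcp_pos: [0.4633, 0.1522, 0.2451]
orientation: [3.141, 0.003, -0.001]
contact_force: [0.6, -0.1, -0.8]
grip_width: 0.0851
```

{"api": "apply_moves", "payload": {"moves": [[[0.6, -0.6, 0], 0], [[1.2, -1.1, 2], 0], [[1.2, -1.1, 5], 0], [[1.2, -1.1, 8], 0], [[1.2, -1.1, 10.5], 0], [[1.2, -1.1, 12.5], 0], [[1.2, -1.1, 13.5], 0], [[1.2, -1.1, 14], 0], [[1.2, -1.1, 14], 0]]}}

```text
clock: 3.2
tcp_pos: [0.4756, 0.1625, 0.1048]
orientation: [3.141, -0.001, -0.002]
contact_force: [0.7, -0.8, 0.8]
grip_width: 0.0856
```

{"api": "apply_moves", "payload": {"moves": [[[0, 0, 0], 0], [[0, 0, 0], 0], [[0, 0, 0], 0], [[0, 0, 0], 0], [[0, 0, 0], 0], [[0, 0, 0], 0], [[0, 0, 0], 0], [[0, 0, 0], 0], [[0, 0, 0], 0], [[0, 0, 0], 0]], "claw": 0, "grip_force": 40}}

```text
clock: 4.03
tcp_pos: [0.4766, 0.1633, 0.1067]
orientation: [-3.141, -0.001, -0.004]
contact_force: [-0.9, -1.1, 6.7]
grip_width: 0.0595
```

{"api": "apply_moves", "payload": {"moves": [[[0, 0, -0.5], 0], [[0, 0, -1.5], 0], [[0, 0, -3], 0], [[0, 0, -5], 0], [[0, 0, -7], 0], [[0, 0, -8.5], 0], [[0, 0, -9], 0]]}}

```text
clock: 4.62
tcp_pos: [0.4764, 0.1638, 0.1982]
orientation: [-3.14, -0.001, -0.006]
contact_force: [1.1, -0.4, -2.7]
grip_width: 0.0594
```

{"api": "apply_moves", "payload": {"moves": [[[0.5, 1, 0], 0], [[2, 4, 0], 0], [[3.5, 7, 0], 0], [[5, 10.3, 0], 0], [[6.5, 13.5, 0], 0], [[8, 16.5, 0], 0], [[9.5, 19.7, 0], 0], [[11, 22.8, 0], 0], [[12.3, 25.5, 0], 0], [[13.1, 27.1, 0], 0]]}}

```text
clock: 5.45
tcp_pos: [0.6065, -0.1136, 0.1935]
orientation: [3.139, -0.006, -0.003]
contact_force: [-0.6, -0.6, -3.2]
grip_width: 0.0592
```

{"api": "apply_moves", "payload": {"moves": [[[0, 0, 0], 0], [[0, 0, 0], 0], [[0, 0, 3], 0], [[0, 0, 6], 0], [[0, 0, 7.5], 0], [[0, 0, 8], 0], [[0, 0, 8], 0]]}}

```text
clock: 6.03
tcp_pos: [0.605, -0.1066, 0.1134]
orientation: [-3.141, -0.004, 0.006]
contact_force: [-0.5, 0.8, -2.8]
grip_width: 0.0589
```

{"api": "apply_moves", "payload": {"moves": [[[0.1, 0, 0.4], 0], [[0.1, 0, 0.7], 0], [[0.1, 0, 1.0], 0], [[0.1, 0, 1.15], 0], [[0.1, 0, 1.15], 0]]}}

```text
clock: 6.45
tcp_pos: [0.6077, -0.1078, 0.104]
orientation: [3.141, 0.001, 0.0]
contact_force: [-0.8, 0.8, -3.5]
grip_width: 0.059
```

{"api": "apply_moves", "payload": {"moves": [[[0, 0, 0.1], 0], [[0, 0, 0.2], 0], [[0, 0, 0.3], 0], [[0, 0, 0.35], 0], [[0, 0, 0.35], 0]]}}

```text
clock: 6.87
tcp_pos: [0.6083, -0.1078, 0.1018]
orientation: [3.141, 0.001, 0.002]
contact_force: [-2.5, 0.1, 8.0]
grip_width: 0.0593
```

{"api": "apply_moves", "payload": {"moves": [[[0, 0, 0], 0], [[0, 0, 0], 0], [[0, 0, 0], 0], [[0, 0, -0.5], 0], [[0, 0, -2], 0], [[0, 0, -4], 0], [[0, 0, -7], 0], [[0, 0, -10], 0], [[0, 0, -10], 0]], "claw": 1}}

```text
clock: 7.62
tcp_pos: [0.6113, -0.1078, 0.207]
orientation: [3.14, 0.001, 0.016]
contact_force: [1.4, -0.6, 0.2]
grip_width: 0.0854
```

{"api": "apply_moves", "payload": {"moves": [[[-1, 2, 0], 0.07], [[-3, 5, 0], 0.14], [[-5, 8.5, 0], 0.14], [[-7, 12, 0], 0.14], [[-9, 15, 0], 0.14], [[-9.5, 16.3, 0], 0.14], [[-9.5, 16.3, 0], 0.14], [[-9.5, 16.3, 0], 0.14]]}}

```text
clock: 8.28
tcp_pos: [0.5126, -0.2716, 0.2005]
orientation: [3.134, -0.222, 0.001]
contact_force: [0.7, 1.1, -0.2]
grip_width: 0.0855
```

```bash
python3 - <<'E'
from h import *
o=r.get_obs(); print(o['tcp_pos'],o['orientation'],o['grip_width'])
f=grab('top');g=grab('side')
a=cv2.resize(f['frame'][130:270,345:465],(400,467),interpolation=cv2.INTER_CUBIC)
b=cv2.resize(g['frame'][100:220,270:390],(400,400),interpolation=cv2.INTER_CUBIC)
b=cv2.copyMakeBorder(b,0,67,0,0,cv2.BORDER_CONSTANT)
cv2.imwrite('pics/d1.png',np.hstack([a,b]))
p=o['tcp_pos']
for z in (.075,): 
  q=[p[0],p[1],z]
  print(((proj(f,q)-[345,130])*10/3).round(),((proj(g,q)-[270,100])*10/3).round())
E
```

```text
[ 0.51257342 -0.27156667  0.20053693] [ 3.13365676e+00 -2.21923640e-01  8.60898369e-04] 0.08547778450923686
[282. 269.] [282. 154.]
```

View pics/d1.png

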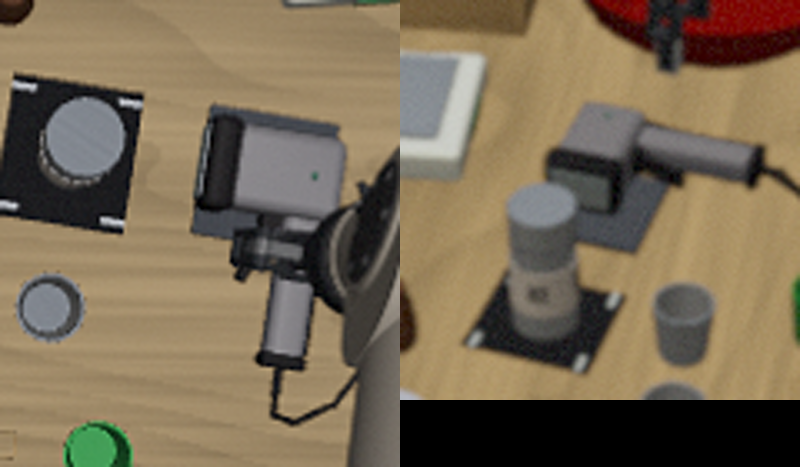

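{"api": "apply_moves", "payload": {"moves": [[[0, 0, 1], 0], [[0, 0, 3], 0], [[0, 0, 5], 0], [[0, 0, 7], 0], [[0, 0, 9], 0], [[0, 0, 11], 0], [[0, 0, 12.5], 0], [[0, 0, 13.2], 0], [[0, 0, 13.2], 0]]}}

```text
clock: 9.13
tcp_pos: [0.5121, -0.269, 0.0661]
orientation: [-3.132, 0.215, 0.005]
contact_force: [-0.4, 0.6, -0.2]
grip_width: 0.0855
```

{"api": "apply_moves", "payload": {"moves": [[[0, 0, 0], 0], [[0, 0, 0], 0], [[0, 0, 0], 0], [[0, 0, 0], 0], [[0, 0, 0], 0], [[0, 0, 0], 0], [[0, 0, 0], 0], [[0, 0, 0], 0], [[0, 0, 0], 0], [[0, 0, 0], 0]], "claw": 0.4, "grip_force": 20}}

```text
clock: 9.97
tcp_pos: [0.5134, -0.2735, 0.0705]
orientation: [3.13, -0.219, 0.004]
contact_force: [-3.0, -3.4, 6.7]
grip_width: 0.0471
```

{"api": "apply_moves", "payload": {"moves": [[[0, 0, 0], 0], [[0, 0, 0], 0], [[0, 0, 0], 0], [[0, 0, 0], 0]], "claw": 0.2}}

```text
clock: 10.3
tcp_pos: [0.5134, -0.2736, 0.0705]
orientation: [3.13, -0.219, 0.004]
contact_force: [-1.4, -3.8, 6.3]
grip_width: 0.0475
```

{"api": "apply_moves", "payload": {"moves": [[[0, 0, 0], 0], [[0, 0, 0], 0], [[0, 0, 0], 0], [[0, 0, 0], 0], [[0, 0, 0], 0], [[0, 0, 0], 0]], "claw": 1}}

```text
clock: 10.8
tcp_pos: [0.5125, -0.2711, 0.0682]
orientation: [3.134, -0.219, -0.001]
contact_force: [0.0, -0.5, 0.5]
grip_width: 0.0854
```

{"api": "apply_moves", "payload": {"moves": [[[0, 0, -1], 0], [[0, 0, -3], 0], [[0, 0, -6], 0], [[0, 0, -9], 0], [[0, 0, -11.5], 0], [[0, 0, -13], 0], [[0, 0, -13.2], -0.07], [[0, 0, -13.2], -0.14], [[0, 0, -13.2], -0.14]]}}

```text
clock: 11.55
tcp_pos: [0.513, -0.271, 0.2016]
orientation: [3.141, 0.005, 0.002]
contact_force: [0.5, -0.2, 0.8]
grip_width: 0.0853
```

{"api": "apply_moves", "payload": {"moves": [[[1, -2, 0], 0], [[3, -5, 0], 0], [[5, -8.5, 0], 0], [[7, -12, 0], 0], [[9, -15, 0], 0], [[9.5, -16.3, 0], 0], [[9.5, -16.3, 0], 0], [[9.5, -16.3, 0], 0]]}}

```text
clock: 12.22
tcp_pos: [0.6075, -0.1072, 0.2001]
orientation: [3.141, 0.002, -0.001]
contact_force: [0.0, -1.0, -0.2]
grip_width: 0.0851
```

{"api": "apply_moves", "payload": {"moves": [[[0, 0, 1], 0], [[0, 0, 3], 0], [[0, 0, 5], 0], [[0, 0, 7], 0], [[0, 0, 9], 0], [[0, 0, 10], 0], [[0, 0, 10], 0]]}}

```text
clock: 12.8
tcp_pos: [0.605, -0.1096, 0.0974]
orientation: [3.141, -0.003, -0.009]
contact_force: [0.4, 1.1, 0.0]
grip_width: 0.0854
```

{"api": "apply_moves", "payload": {"moves": [[[0, 0, 0], 0], [[0, 0, 0], 0], [[0, 0, 0], 0], [[0, 0, 0], 0], [[0, 0, 0], 0], [[0, 0, 0], 0], [[0, 0, 0], 0], [[0, 0, 0], 0], [[0, 0, 0], 0]], "claw": 0, "grip_force": 40}}

```text
clock: 13.55
tcp_pos: [0.6088, -0.1083, 0.1018]
orientation: [3.141, 0.0, 0.004]
contact_force: [-0.8, -2.5, 6.3]
grip_width: 0.0589
```

{"api": "apply_moves", "payload": {"moves": [[[0, 0, -1], 0], [[0, 0, -3], 0], [[-1, -2, -4], 0], [[-2, -5.5, -4], 0], [[-3, -9, -4], 0], [[-4, -12, -4], 0], [[-4.8, -13.8, -4], 0], [[-4.8, -13.8, -4], 0], [[-4.8, -13.8, -3], 0], [[-4.8, -13.8, -1.5], 0]]}}

```text
clock: 14.38
tcp_pos: [0.5606, 0.0297, 0.116]
orientation: [3.141, 0.001, 0.005]
contact_force: [-0.2, -0.6, -3.3]
grip_width: 0.059
```

{"api": "apply_moves", "payload": {"moves": [[[0, 0, 0.4], 0], [[0, 0, 0.8], 0], [[0, 0, 1.1], 0], [[0, 0, 1.4], 0], [[0, 0, 1.6], 0], [[0, 0, 1.6], 0]]}}

```text
clock: 14.88
tcp_pos: [0.5604, 0.0297, 0.1017]
orientation: [3.141, -0.0, 0.002]
contact_force: [-6.7, -1.0, 16.6]
grip_width: 0.0591
```

Landed. Release, rise and go above the jar; check it has not been knocked.

{"api": "apply_moves", "payload": {"moves": [[[0, 0, -0.1], 0], [[0, 0, -0.1], 0], [[0, 0, -0.1], 0], [[0, 0, -0.5], 0], [[0, 0, -2], 0], [[0, 0, -5], 0], [[0, 0, -9], 0], [[0, 0, -13], 0], [[0, 0, -15], 0], [[0, 0, -15], 0]], "claw": 1}}

```text
clock: 15.72
tcp_pos: [0.5626, 0.0309, 0.2552]
orientation: [-3.141, -0.001, -0.016]
contact_force: [0.8, 0.6, -0.1]
grip_width: 0.0855
```

```bash
python3 - <<'E'
from h import *
o=r.get_obs(); print(o['tcp_pos'],o['orientation'],o['grip_width'])
f=grab('top');g=grab('side')
a=cv2.resize(f['frame'][90:290,225:425],(400,400),interpolation=cv2.INTER_CUBIC)
b=cv2.resize(g['frame'][120:320,200:400],(400,400),interpolation=cv2.INTER_CUBIC)
cv2.imwrite('pics/d2.png',np.hstack([a,b]))
for q in ([.6589,.1761,.146],[.4672,.0346,.058],[.4781,-.0905,.058]):
  print(((proj(f,q)-[225,90])*2).round(),((proj(g,q)-[200,120])*2+[400,0]).round())
E
```

```text
[0.56264427 0.03090601 0.25524641] [-3.14058451e+00 -9.98043320e-04 -1.55877773e-02] 0.08545775128539007
[ 63. 115.] [533. 209.]
[175. 271.] [705. 201.]
[270. 265.] [712. 139.]
```

View pics/d2.png

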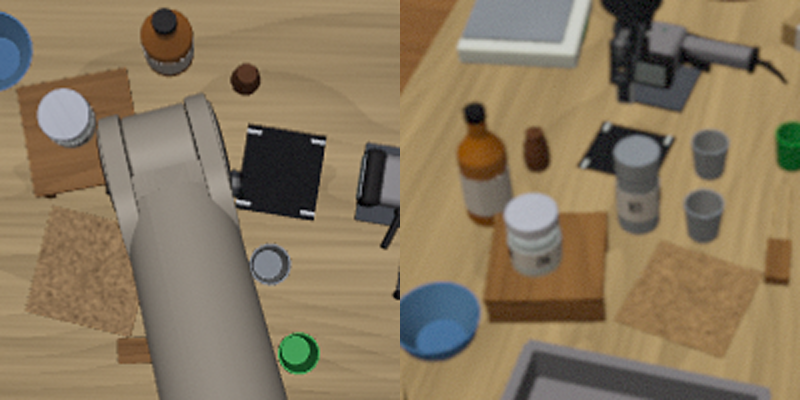

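{"api": "apply_moves", "payload": {"moves": [[[1, -1.5, 0], 0], [[3, -4.5, 0], 0], [[5.2, -7.5, 0], 0], [[7.4, -10.7, 0], 0], [[9, -13.2, 0], 0], [[9.9, -14.4, 0], 0], [[9.9, -14.4, 0], 0], [[9.9, -14.4, 0], 0]]}}

```text
clock: 16.48
tcp_pos: [0.6576, 0.1748, 0.2469]
orientation: [3.141, 0.004, -0.006]
contact_force: [0.1, -1.1, 0.6]
grip_width: 0.0851
```

{"api": "apply_moves", "payload": {"moves": [[[0, 0, 1], 0], [[0, 0, 3], 0], [[0, 0, 6], 0], [[0, 0, 9], 0], [[0, 0, 11.5], 0], [[0, 0, 13.5], 0], [[0, 0, 14.5], 0], [[0, 0, 14.8], 0], [[0, 0, 14.8], 0]]}}

```text
clock: 17.23
tcp_pos: [0.658, 0.1732, 0.1007]
orientation: [3.141, -0.0, -0.002]
contact_force: [0.9, -0.5, 0.5]
grip_width: 0.0855
```

{"api": "apply_moves", "payload": {"moves": [[[0, 0, -0.3], 0], [[0, 0, -0.3], 0], [[0, 0, -0.3], 0], [[0, 0, -0.3], 0], [[0, 0, -0.3], 0], [[0, 0, -0.3], 0], [[0, 0, -0.3], 0], [[0, 0, -0.3], 0], [[0, 0, -0.3], 0]], "claw": 0, "grip_force": 40}}

```text
clock: 17.98
tcp_pos: [0.66, 0.1756, 0.1072]
orientation: [-3.14, -0.002, -0.007]
contact_force: [-1.4, 1.1, 6.4]
grip_width: 0.0649
```

{"api": "apply_moves", "payload": {"moves": [[[0, 0, -1], 0], [[0, 0, -2.5], 0], [[0, 0, -4.5], 0], [[0, 0, -6.5], 0], [[0, 0, -8.5], 0], [[0, 0, -9.5], 0], [[0, 0, -9.5], 0]]}}

```text
clock: 18.57
tcp_pos: [0.6597, 0.1746, 0.2025]
orientation: [-3.14, -0.001, -0.007]
contact_force: [0.3, 0.5, -4.0]
grip_width: 0.065
```

{"api": "apply_moves", "payload": {"moves": [[[0, 1.5, 0], 0], [[-0.3, 5, 0], 0], [[-0.7, 8.5, 0], 0], [[-1.2, 12, 0], 0], [[-2, 15.5, 0], 0], [[-3, 19, 0], 0], [[-4, 22.5, 0], 0], [[-4.8, 25.8, 0], 0], [[-5.2, 28.3, 0], 0], [[-5.2, 28.3, 0], 0]]}}

```text
clock: 19.4
tcp_pos: [0.6034, -0.1184, 0.1973]
orientation: [3.136, -0.015, -0.007]
contact_force: [-0.0, -1.0, -4.6]
grip_width: 0.0646
```

{"api": "apply_moves", "payload": {"moves": [[[0, 0, 1], 0], [[0, 0, 3], 0], [[0, 0, 6], 0], [[0, 0, 9], 0], [[0, 0, 12], 0], [[0, 0, 14], 0], [[0, 0, 14.6], 0], [[0, 0, 14.6], 0]]}}

```text
clock: 20.07
tcp_pos: [0.6046, -0.1072, 0.0503]
orientation: [-3.14, -0.004, 0.009]
contact_force: [-0.9, -0.3, -3.7]
grip_width: 0.065
```

{"api": "apply_moves", "payload": {"moves": [[[0, 0, 0], 0], [[0, 0, 0.1], 0], [[0, 0, 0.3], 0], [[0, 0, 0.5], 0], [[0, 0, 0.5], 0]]}}

```text
clock: 20.48
tcp_pos: [0.6069, -0.1088, 0.0488]
orientation: [3.141, 0.001, 0.001]
contact_force: [-0.0, -0.2, -5.4]
grip_width: 0.0647
```

{"api": "apply_moves", "payload": {"moves": [[[0, 0, 0.1], 0], [[0, 0, 0.2], 0], [[0, 0, 0.3], 0], [[0, 0, 0.3], 0]]}}

```text
clock: 20.82
tcp_pos: [0.6069, -0.1088, 0.0472]
orientation: [3.141, 0.001, 0.001]
contact_force: [-6.7, -0.2, 11.2]
grip_width: 0.0648
```

{"api": "apply_moves", "payload": {"moves": [[[0, 0, -0.1], 0], [[0, 0, -0.1], 0], [[0, 0, -0.2], 0], [[0, 0, -0.5], 0], [[0, 0, -2], 0], [[0, 0, -5], 0], [[0, 0, -9], 0], [[0, 0, -13], 0], [[0, 0, -15.5], 0], [[0, 0, -15.5], 0]], "claw": 1}}

```text
clock: 21.65
tcp_pos: [0.6105, -0.1088, 0.2073]
orientation: [3.14, 0.001, 0.018]
contact_force: [-0.7, 0.1, 0.5]
grip_width: 0.0853
```

{"api": "apply_moves", "payload": {"moves": [[[-1, 2, 0], 0.07], [[-3, 5, 0], 0.14], [[-5, 8.5, 0], 0.14], [[-7, 12, 0], 0.14], [[-9, 15, 0], 0.14], [[-9.5, 16.2, 0], 0.14], [[-9.5, 16.2, 0], 0.14], [[-9.5, 16.2, 0], 0.14]]}}

```text
clock: 22.32
tcp_pos: [0.5117, -0.2711, 0.2001]
orientation: [-3.133, 0.221, -0.0]
contact_force: [0.4, 1.0, 0.6]
grip_width: 0.0854
```

```bash
python3 - <<'E'
from h import *
f=grab('top');g=grab('side')
a=cv2.resize(f['frame'][90:290,225:425],(400,400),interpolation=cv2.INTER_CUBIC)
b=cv2.resize(g['frame'][120:320,200:400],(400,400),interpolation=cv2.INTER_CUBIC)
cv2.imwrite('pics/d3.png',np.hstack([a,b]))
for q in ([.607,-.1085,.086],[.56,.03,.132],[.4672,.0346,.058],[.4781,-.0905,.058]):
  print(((proj(f,q)-[225,90])*2).round(),((proj(g,q)-[200,120])*2+[400,0]).round())
E
```

```text
[287. 166.] [627. 106.]
[179. 197.] [638. 149.]
[175. 271.] [705. 201.]
[270. 265.] [712. 139.]
```

View pics/d3.png

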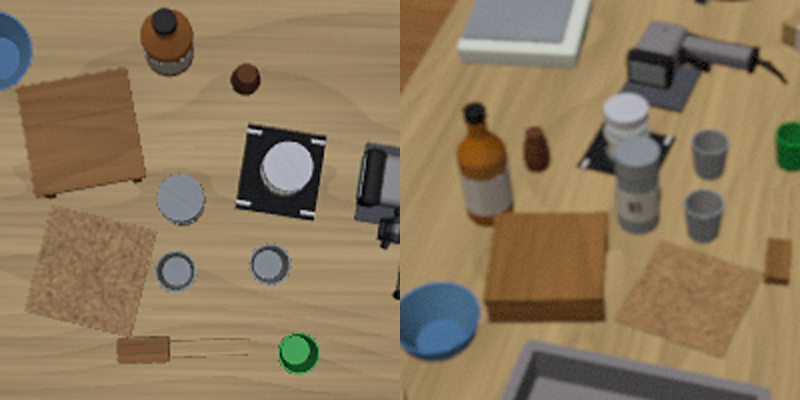

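Jar lid at (287,167) stands centred on the scan mat; tin at (181,198) upright, both cups at (175,271) and (270,264) unmoved. Now squeeze.

{"api": "apply_moves", "payload": {"moves": [[[0, 0, 1], 0], [[0, 0, 3], 0], [[0, 0, 5], 0], [[0, 0, 7], 0], [[0, 0, 9], 0], [[0, 0, 11], 0], [[0, 0, 12.5], 0], [[0, 0, 13.2], 0], [[0, 0, 13.2], 0]]}}

```text
clock: 23.17
tcp_pos: [0.5112, -0.2689, 0.0661]
orientation: [-3.132, 0.215, 0.005]
contact_force: [-0.2, -0.3, 0.2]
grip_width: 0.0854
```

{"api": "apply_moves", "payload": {"moves": [[[0, 0, 0], 0], [[0, 0, 0], 0], [[0, 0, 0], 0], [[0, 0, 0], 0], [[0, 0, 0], 0], [[0, 0, 0], 0], [[0, 0, 0], 0], [[0, 0, 0], 0], [[0, 0, 0], 0], [[0, 0, 0], 0]], "claw": 0.4, "grip_force": 20}}

```text
clock: 24.0
tcp_pos: [0.5124, -0.2734, 0.0705]
orientation: [3.13, -0.219, 0.004]
contact_force: [-3.7, -3.0, 7.4]
grip_width: 0.0474
```

{"api": "apply_moves", "payload": {"moves": [[[0, 0, 0], 0], [[0, 0, 0], 0], [[0, 0, 0], 0], [[0, 0, 0], 0]], "claw": 0.2}}

```text
clock: 24.33
tcp_pos: [0.5124, -0.2734, 0.0705]
orientation: [3.13, -0.219, 0.004]
contact_force: [-2.1, -3.1, 6.4]
grip_width: 0.0472
```

{"api": "apply_moves", "payload": {"moves": [[[0, 0, 0], 0], [[0, 0, 0], 0], [[0, 0, 0], 0], [[0, 0, 0], 0], [[0, 0, 0], 0], [[0, 0, 0], 0]], "claw": 1}}

```text
clock: 24.83
tcp_pos: [0.5115, -0.2711, 0.0682]
orientation: [3.134, -0.219, -0.001]
contact_force: [0.6, 0.4, -0.0]
grip_width: 0.0853
```

{"api": "apply_moves", "payload": {"moves": [[[0, 0, -1], 0], [[0, 0, -3], 0], [[0, 0, -6], 0], [[0, 0, -9], 0], [[0, 0, -11.5], 0], [[0, 0, -13], 0], [[0, 0, -13.2], -0.07], [[0, 0, -13.2], -0.14], [[0, 0, -13.2], -0.14]]}}

```text
clock: 25.58
tcp_pos: [0.5119, -0.271, 0.2016]
orientation: [3.141, 0.005, 0.002]
contact_force: [-0.3, -0.9, 0.3]
grip_width: 0.0849
```

{"api": "apply_moves", "payload": {"moves": [[[1, -2, 0], 0], [[3, -5, 0], 0], [[5, -8.5, 0], 0], [[7, -12, 0], 0], [[9, -15, 0], 0], [[9.5, -16.2, 0], 0], [[9.5, -16.2, 0], 0], [[9.5, -16.2, 0], 0]]}}

```text
clock: 26.25
tcp_pos: [0.6065, -0.1083, 0.2001]
orientation: [3.141, 0.002, -0.001]
contact_force: [-0.3, -0.3, 0.6]
grip_width: 0.0856
```

{"api": "apply_moves", "payload": {"moves": [[[0, 0, 1], 0], [[0, 0, 3], 0], [[0, 0, 6], 0], [[0, 0, 9], 0], [[0, 0, 12], 0], [[0, 0, 14], 0], [[0, 0, 15], 0], [[0, 0, 15.2], 0], [[0, 0, 15.2], 0]]}}

```text
clock: 27.0
tcp_pos: [0.6062, -0.11, 0.048]
orientation: [3.141, -0.002, -0.001]
contact_force: [-0.2, 1.2, 0.9]
grip_width: 0.0854
```

{"api": "apply_moves", "payload": {"moves": [[[0, 0, 0], 0], [[0, 0, 0], 0], [[0, 0, 0], 0], [[0, 0, 0], 0], [[0, 0, 0], 0], [[0, 0, 0], 0], [[0, 0, 0], 0], [[0, 0, 0], 0], [[0, 0, 0], 0]], "claw": 0, "grip_force": 40}}

```text
clock: 27.75
tcp_pos: [0.6079, -0.1091, 0.0502]
orientation: [3.141, 0.001, 0.005]
contact_force: [-1.6, -0.4, 6.6]
grip_width: 0.0648
```

{"api": "apply_moves", "payload": {"moves": [[[0, 0, -1], 0], [[0, 0, -3], 0], [[0, 0, -6], 0], [[0, 0, -9], 0], [[0, 0, -12], 0], [[0, 0, -14.5], 0], [[0, 0, -16], 0], [[0, 0, -16], 0]]}}

```text
clock: 28.42
tcp_pos: [0.6084, -0.1088, 0.2127]
orientation: [3.141, 0.001, 0.01]
contact_force: [0.1, 0.6, -3.6]
grip_width: 0.0648
```

{"api": "apply_moves", "payload": {"moves": [[[-1, -1.5, 0], 0], [[-2.5, -4.5, 0], 0], [[-4.2, -7.5, 0], 0], [[-6, -10.7, 0], 0], [[-7.8, -14, 0], 0], [[-9.6, -17.3, 0], 0], [[-11.3, -20.5, 0], 0], [[-13, -23.5, 0], 0], [[-14.4, -26, 0], 0], [[-14.4, -26, 0], 0]]}}

```text
clock: 29.25
tcp_pos: [0.458, 0.1571, 0.2075]
orientation: [-3.14, -0.016, 0.005]
contact_force: [-0.7, 0.0, -4.3]
grip_width: 0.0648
```

{"api": "apply_moves", "payload": {"moves": [[[0, 0, 0], 0], [[0, 0, 2], 0], [[0, 0, 5], 0], [[0, 0, 8], 0], [[0, 0, 11], 0], [[0, 0, 13.5], 0], [[0, 0, 14.5], 0], [[0, 0, 14.5], 0], [[0, 0, 14.5], 0]]}}

```text
clock: 30.0
tcp_pos: [0.4627, 0.1506, 0.0633]
orientation: [3.141, -0.0, -0.001]
contact_force: [0.2, 0.1, -4.8]
grip_width: 0.0647
```

{"api": "apply_moves", "payload": {"moves": [[[0, 0, 0.3], 0], [[0, 0, 0.5], 0], [[0, 0, 0.7], 0], [[0, 0, 0.8], 0], [[0, 0, 0.9], 0], [[0, 0, 0.9], 0]]}}

```text
clock: 30.5
tcp_pos: [0.4628, 0.1513, 0.0552]
orientation: [3.141, 0.001, 0.001]
contact_force: [-2.5, -1.0, 4.3]
grip_width: 0.0651
```

{"api": "apply_moves", "payload": {"moves": [[[0, 0, 0], 0], [[0, 0, 0], 0], [[0, 0, 0], 0], [[0, 0, -0.5], 0], [[0, 0, -2], 0], [[0, 0, -5], 0], [[0, 0, -9], 0], [[0, 0, -13], 0], [[0, 0, -15], 0], [[0, 0, -15], 0]], "claw": 1}}

```text
clock: 31.33
tcp_pos: [0.4653, 0.1526, 0.2097]
orientation: [-3.139, -0.001, -0.014]
contact_force: [0.1, 0.4, -0.5]
grip_width: 0.0855
```

{"api": "apply_moves", "payload": {"moves": [[[1, 1.2, 0], 0], [[3, 3.6, 0], 0], [[5, 6.2, 0], 0], [[7.2, 9, 0], 0], [[9, 11.2, 0], 0], [[9.8, 12.1, 0], 0], [[9.8, 12.1, 0], 0], [[9.8, 12.1, 0], 0]]}}

```text
clock: 32.0
tcp_pos: [0.56, 0.0305, 0.2036]
orientation: [-3.141, -0.0, 0.002]
contact_force: [0.7, 0.3, 0.1]
grip_width: 0.0856
```

{"api": "apply_moves", "payload": {"moves": [[[0, 0, 1], 0], [[0, 0, 3], 0], [[0, 0, 5], 0], [[0, 0, 7], 0], [[0, 0, 9], 0], [[0, 0, 10], 0], [[0, 0, 10], 0]]}}

```text
clock: 32.58
tcp_pos: [0.558, 0.0315, 0.1017]
orientation: [-3.141, -0.005, 0.008]
contact_force: [-0.3, 0.5, 0.8]
grip_width: 0.0854
```

{"api": "apply_moves", "payload": {"moves": [[[0, 0, 0], 0], [[0, 0, 0], 0], [[0, 0, 0], 0], [[0, 0, 0], 0], [[0, 0, 0], 0], [[0, 0, 0], 0], [[0, 0, 0], 0], [[0, 0, 0], 0], [[0, 0, 0], 0]], "claw": 0, "grip_force": 40}}

```text
clock: 33.33
tcp_pos: [0.5615, 0.0306, 0.1057]
orientation: [-3.141, -0.001, -0.004]
contact_force: [-1.9, 0.6, 6.4]
grip_width: 0.0595
```

{"api": "apply_moves", "payload": {"moves": [[[0, 0, -1], 0], [[0, 0, -3], 0], [[0, 0, -6], 0], [[0, 0, -9], 0], [[0, 0, -10], 0], [[0, 0, -10], 0]]}}

```text
clock: 33.83
tcp_pos: [0.5622, 0.0304, 0.2073]
orientation: [-3.141, -0.001, -0.009]
contact_force: [0.4, -0.1, -2.5]
grip_width: 0.0593
```

{"api": "apply_moves", "payload": {"moves": [[[1, -1.5, 0], 0], [[2.8, -4.3, 0], 0], [[4.8, -7.3, 0], 0], [[6.8, -10.3, 0], 0], [[8.2, -12.5, 0], 0], [[8.75, -13.3, 0], 0], [[8.75, -13.3, 0], 0], [[8.75, -13.3, 1.5], 0], [[8.75, -13.3, 2.5], 0], [[8.75, -13.3, 3], 0]]}}

```text
clock: 34.67
tcp_pos: [0.6461, 0.1609, 0.1711]
orientation: [3.139, -0.001, -0.007]
contact_force: [0.6, -0.5, -3.7]
grip_width: 0.0592
```

{"api": "apply_moves", "payload": {"moves": [[[0, 0, 0.3], 0], [[0, 0, 0.5], 0], [[0, 0, 0.7], 0], [[0, 0, 0.8], 0], [[0, 0, 0.8], 0]]}}

```text
clock: 35.08
tcp_pos: [0.6481, 0.1632, 0.1665]
orientation: [-3.142, -0.001, -0.001]
contact_force: [0.5, -0.6, -3.8]
grip_width: 0.0592
```

{"api": "apply_moves", "payload": {"moves": [[[0, 0, 0.1], 0], [[0, 0, 0.2], 0], [[0, 0, 0.2], 0]]}}

```text
clock: 35.33
tcp_pos: [0.6486, 0.1634, 0.1657]
orientation: [-3.141, -0.001, -0.003]
contact_force: [-2.0, -2.1, 4.1]
grip_width: 0.0588
```

{"api": "apply_moves", "payload": {"moves": [[[0, 0, 0], 0], [[0, 0, 0], 0], [[0, 0, 0], 0], [[0, 0, -0.5], 0], [[0, 0, -2], 0], [[0, 0, -4], 0], [[0, 0, -7], 0], [[0, 0, -8], 0], [[0, 0, -8], 0]], "claw": 1}}

```text
clock: 36.08
tcp_pos: [0.6498, 0.1642, 0.2483]
orientation: [-3.14, -0.001, -0.01]
contact_force: [0.7, -0.3, -0.0]
grip_width: 0.0851
```

{"api": "apply_moves", "payload": {"moves": [[[-1, 1.5, 0], 0], [[-3, 4.5, 0], 0], [[-5, 7.5, 0], 0], [[-7.2, 10.8, 0], 0], [[-9.4, 14.1, 0], 0], [[-11.6, 17.4, 0], 0], [[-13.8, 20.7, 0], 0], [[-15.8, 23.7, 0], 0], [[-17, 25.4, 0], 0], [[-17, 25.4, 0], 0]]}}

```text
clock: 36.92
tcp_pos: [0.4746, -0.0958, 0.2431]
orientation: [3.139, -0.01, -0.006]
contact_force: [-0.9, -0.8, 0.2]
grip_width: 0.0852
```

```bash
python3 - <<'E'
from h import *
print(r.get_obs()['tcp_pos'])
f=grab('top');g=grab('side')
a=cv2.resize(f['frame'][90:290,225:425],(400,400),interpolation=cv2.INTER_CUBIC)
b=cv2.resize(g['frame'][120:320,200:400],(400,400),interpolation=cv2.INTER_CUBIC)
cv2.imwrite('pics/d4.png',np.hstack([a,b]))
for q in ([.463,.151,.091],[.6485,.163,.192],[.4672,.0346,.058],[.4781,-.0905,.058]):
  print(((proj(f,q)-[225,90])*2).round(),((proj(g,q)-[200,120])*2+[400,0]).round())
E
```

```text
[ 0.47455328 -0.09581396  0.24305363]
[ 84. 273.] [694. 248.]
[ 68. 118.] [541. 176.]
[175. 271.] [705. 201.]
[270. 265.] [712. 139.]
```

View pics/d4.png

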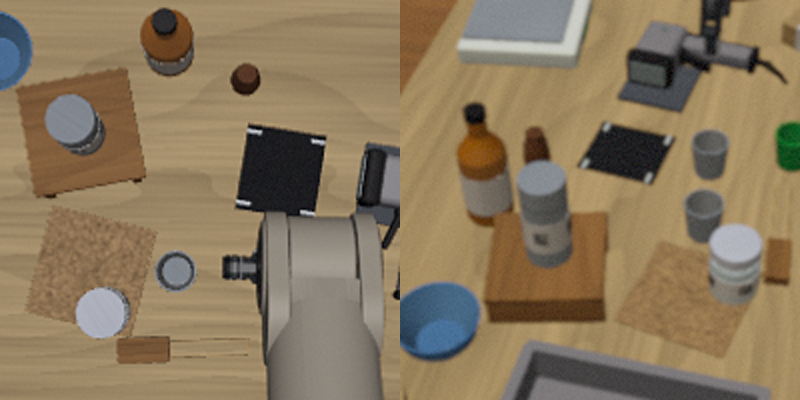

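{"api": "apply_moves", "payload": {"moves": [[[0, 0, 1], 0], [[0, 0, 4], 0], [[0, 0, 7], 0], [[0, 0, 10], 0], [[0, 0, 13], 0], [[0, 0, 16], 0], [[0, 0, 18.5], 0], [[0, 0, 20.3], 0], [[0, 0, 21.2], 0], [[0, 0, 21.2], 0]]}}

```text
clock: 37.85
tcp_pos: [0.477, -0.0891, 0.0299]
orientation: [-3.14, -0.005, 0.006]
contact_force: [-0.5, -0.6, -0.2]
grip_width: 0.0856
```

```bash
python3 - <<'E'
from h import *
f=grab('top')
print('jar',onz(f,276.5,246.5,.086),onz(f,276.5,246.5,.091))
for c in [(138,157),(214,160),(208,268),(131,266)]: pass
# tub yaw
P=np.array([onz(f,u,v,.06)[:2] for u,v in [(138,157),(214,160),(208,268),(131,266)]]); d=P[0]-P[3]+P[1]-P[2]; print('tub',P.mean(0),np.degrees(np.arctan2(d[1],d[0])))
print(r.get_obs()['tcp_pos'])
E
```

```text
jar [0.41167942 0.12542638 0.086     ] [0.41192439 0.12492247 0.091     ]
tub [0.49360484 0.40820564] -1.462228215366234
[ 0.4779052  -0.08951521  0.03128121]
```

{"api": "apply_moves", "payload": {"moves": [[[0, 0, 0], 0], [[0, 0, 0], 0], [[0, 0, 0], 0], [[0, 0, 0], 0], [[0, 0, 0], 0], [[0, 0, 0], 0], [[0, 0, 0], 0], [[0, 0, 0], 0], [[0, 0, 0], 0]], "claw": 0, "grip_force": 25}}

```text
clock: 38.65
tcp_pos: [0.4795, -0.0906, 0.0337]
orientation: [3.142, 0.001, 0.005]
contact_force: [0.3, 2.1, 6.9]
grip_width: 0.0547
```

{"api": "apply_moves", "payload": {"moves": [[[0, 0, -1], 0], [[0, 0, -4], 0], [[0, 0, -7], 0], [[0, 0, -10], 0], [[0, 0, -13], 0], [[0, 0, -16], 0], [[0, 0, -17.5], 0], [[0, 0, -18], 0], [[0, 0, -18], 0]]}}

```text
clock: 39.4
tcp_pos: [0.4787, -0.0911, 0.214]
orientation: [3.141, 0.001, 0.005]
contact_force: [-0.4, 0.6, -1.4]
grip_width: 0.0548
```

{"api": "apply_moves", "payload": {"moves": [[[0, -1.5, 0], 0], [[0, -5, 0], 0], [[0, -8.7, 0], 0], [[0, -12.4, 0], 0], [[0, -16.1, 0], 0], [[0, -19.8, 0], 0], [[0, -23.5, 0], 0], [[0.5, -27.2, 0], 0], [[1.3, -30.8, 0], 0], [[2.1, -34.4, 0], 0]]}}

```text
clock: 40.23
tcp_pos: [0.4978, 0.2543, 0.2105]
orientation: [3.14, 0.002, -0.004]
contact_force: [1.3, 0.5, -0.3]
grip_width: 0.0548
```

{"api": "apply_moves", "payload": {"moves": [[[1, -3.5, 0], 0], [[2.2, -7, 0], 0], [[3.6, -10.5, 0], 0], [[5, -13.5, 0], 0], [[6, -15.3, 0], 0], [[6, -15.7, 0], 0], [[6, -15.7, 0], 0], [[6, -15.7, 0], 0]]}}

```text
clock: 40.9
tcp_pos: [0.5579, 0.409, 0.2105]
orientation: [3.139, 0.002, -0.004]
contact_force: [-0.1, -1.3, -0.5]
grip_width: 0.0547
```

{"api": "apply_moves", "payload": {"moves": [[[0, 0, 1], 0], [[0, 0, 4], 0], [[0, 0, 7], 0], [[0, 0, 10], 0], [[0, 0, 13], 0], [[0, 0, 15], 0], [[0, 0, 16], 0], [[0, 0, 16.4], 0], [[0, 0, 16.4], 0]]}}

```text
clock: 41.65
tcp_pos: [0.5587, 0.4092, 0.0478]
orientation: [3.141, 0.0, -0.001]
contact_force: [-0.7, 0.8, -1.5]
grip_width: 0.0547
```

{"api": "apply_moves", "payload": {"moves": [[[0, 0, 0.2], 0], [[0, 0, 0.4], 0], [[0, 0, 0.6], 0], [[0, 0, 0.7], 0], [[0, 0, 0.7], 0]]}}

```text
clock: 42.07
tcp_pos: [0.5589, 0.4103, 0.0416]
orientation: [-3.141, -0.001, -0.001]
contact_force: [-0.0, -0.7, -0.7]
grip_width: 0.0551
```

{"api": "apply_moves", "payload": {"moves": [[[0, 0, 0.1], 0], [[0, 0, 0.2], 0], [[0, 0, 0.25], 0], [[0, 0, 0.25], 0]]}}

```text
clock: 42.4
tcp_pos: [0.5594, 0.4106, 0.0399]
orientation: [-3.141, -0.001, -0.002]
contact_force: [-0.5, -0.1, 5.7]
grip_width: 0.0551
```

{"api": "apply_moves", "payload": {"moves": [[[0, 0, 0], 0], [[0, 0, 0], 0], [[0, 0, 0], 0], [[0, 0, -0.5], 0], [[0, 0, -2], 0], [[0, 0, -5], 0], [[0, 0, -9], 0], [[0, 0, -13], 0], [[0, 0, -16.5], 0], [[0, 0, -17], 0]], "claw": 1}}

```text
clock: 43.23
tcp_pos: [0.5612, 0.4133, 0.2185]
orientation: [-3.133, -0.001, -0.015]
contact_force: [0.4, 0.8, 1.3]
grip_width: 0.0854
```

```bash
python3 - <<'E'
from h import *
f=grab('top','top5.png');g=grab('side','side5.png')
im=f['frame'];gr=cv2.GaussianBlur(cv2.cvtColor(cv2.resize(im[90:290,225:465],None,fx=3,fy=3,interpolation=cv2.INTER_CUBIC),cv2.COLOR_BGR2GRAY),(0,0),2)
for z,lo,hi,roi in [(.058,25,32,(200,340,340,470)),(.091,30,42,(90,420,230,540))]:
  x0,y0,x1,y1=roi
  c=cv2.HoughCircles(gr[y0:y1,x0:x1],cv2.HOUGH_GRADIENT_ALT,1.5,200,param1=60,param2=.6,minRadius=lo,maxRadius=hi)
  if c is not None:
    q=c[0,0]; p=onz(f,225+(q[0]+x0)/3,90+(q[1]+y0)/3,z); print(p,q,proj(g,p))
a=cv2.resize(im[140:300,120:420],(750,400),interpolation=cv2.INTER_CUBIC)
cv2.imwrite('pics/d5.png',a); print(r.get_obs()['tcp_pos'])
E
```

```text
[0.46676476 0.03416559 0.058     ] [63.       67.5      28.407366] [352.83385224 220.35690751]
[0.40802263 0.12740009 0.091     ] [61.5     54.      36.70663] [370.08016907 240.06727696]
[0.55982484 0.41145737 0.21293649]
```

View pics/d5.png

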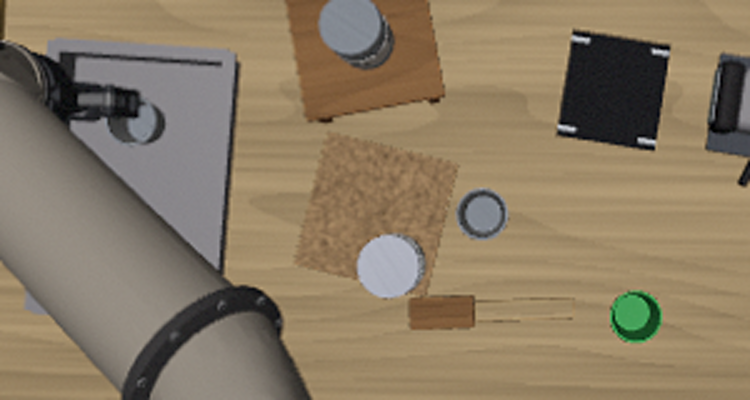

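{"api": "apply_moves", "payload": {"moves": [[[-1, 1.5, 0], 0], [[-2.5, 5, 0], 0], [[-4, 8.5, 0], 0], [[-5.5, 12, 0], 0], [[-7, 15.5, 0], 0], [[-8.5, 19, 0], 0], [[-9.3, 22.7, 0], 0], [[-9.3, 26.4, 0], 0], [[-9.3, 30, 0], 0], [[-9.3, 33.5, 0], 0]]}}

```text
clock: 44.17
tcp_pos: [0.4645, 0.0729, 0.2078]
orientation: [3.141, 0.001, -0.004]
contact_force: [0.6, -0.2, -0.1]
grip_width: 0.0855
```

{"api": "apply_moves", "payload": {"moves": [[[0, 2.5, 0], 0], [[0, 4, 0], 0], [[0, 4.2, 0], 0], [[0, 4.2, 0], 0], [[0, 4.2, 0], 0]]}}

```text
clock: 44.58
tcp_pos: [0.4657, 0.0342, 0.2083]
orientation: [-3.141, -0.003, 0.002]
contact_force: [1.1, -0.0, -0.3]
grip_width: 0.0854
```

Down 17.7 cm to z ≈ 0.031, grasp, lift.

{"api": "apply_moves", "payload": {"moves": [[[0.1, 0, 1], 0], [[0.1, 0, 4], 0], [[0.1, 0, 7], 0], [[0.1, 0, 10], 0], [[0.1, 0, 13], 0], [[0.1, 0, 15.5], 0], [[0.1, 0, 17], 0], [[0.1, 0, 17.6], 0], [[0.1, 0, 17.6], 0]]}}

```text
clock: 45.33
tcp_pos: [0.4658, 0.0344, 0.0311]
orientation: [-3.141, -0.005, 0.005]
contact_force: [-1.0, -0.5, 0.5]
grip_width: 0.0852
```

{"api": "apply_moves", "payload": {"moves": [[[0, 0, 0], 0], [[0, 0, 0], 0], [[0, 0, 0], 0], [[0, 0, 0], 0], [[0, 0, 0], 0], [[0, 0, 0], 0], [[0, 0, 0], 0], [[0, 0, 0], 0], [[0, 0, 0], 0]], "claw": 0, "grip_force": 25}}

```text
clock: 46.08
tcp_pos: [0.4683, 0.0337, 0.0341]
orientation: [-3.141, -0.001, -0.005]
contact_force: [-0.5, 1.3, 7.3]
grip_width: 0.0542
```

{"api": "apply_moves", "payload": {"moves": [[[0, 0, -1], 0], [[0, 0, -4], 0], [[0, 0, -7], 0], [[0, 0, -10], 0], [[0, 0, -13], 0], [[0, 0, -16], 0], [[0, 0, -17.5], 0], [[0, 0, -18], 0], [[0, 0, -18], 0]]}}

```text
clock: 46.83
tcp_pos: [0.4675, 0.0329, 0.2144]
orientation: [3.141, 0.0, 0.005]
contact_force: [0.6, -0.6, -0.9]
grip_width: 0.0545
```

{"api": "apply_moves", "payload": {"moves": [[[0, -1.5, 0], 0], [[-0.3, -5, 0], 0], [[-0.7, -8.7, 0], 0], [[-1, -12.4, 0], 0], [[-1.4, -16.1, 0], 0], [[-1.8, -19.8, 0], 0], [[-2.2, -23.5, 0], 0], [[-2.6, -27.2, 0], 0], [[-3, -30.8, 0], 0], [[-3.4, -34.2, 0], 0]]}}

```text
clock: 47.67
tcp_pos: [0.4314, 0.3763, 0.2108]
orientation: [3.14, 0.002, -0.004]
contact_force: [0.2, -0.1, -0.8]
grip_width: 0.0542
```

{"api": "apply_moves", "payload": {"moves": [[[-0.3, -2, 0], 0], [[-0.3, -3.4, 0], 0], [[-0.3, -3.4, 0], 0], [[-0.3, -3.4, 2], 0], [[-0.3, -3.4, 5], 0], [[-0.3, -3.4, 8], 0], [[-0.3, -3.4, 11], 0], [[-0.3, -3.4, 14], 0], [[-0.3, -3.4, 15.5], 0], [[-0.3, -3.4, 16], 0]]}}

```text
clock: 48.5
tcp_pos: [0.429, 0.4049, 0.0489]
orientation: [3.135, -0.002, -0.007]
contact_force: [-0.9, 0.1, -0.6]
grip_width: 0.0542
```

{"api": "apply_moves", "payload": {"moves": [[[0, 0, 0.2], 0], [[0, 0, 0.5], 0], [[0, 0, 0.7], 0], [[0, 0, 0.9], 0], [[0, 0, 0.9], 0]]}}

```text
clock: 48.92
tcp_pos: [0.4302, 0.4093, 0.0444]
orientation: [-3.141, -0.001, -0.001]
contact_force: [-0.5, 0.4, -1.5]
grip_width: 0.0548
```

{"api": "apply_moves", "payload": {"moves": [[[0, 0, 0.2], 0], [[0, 0, 0.4], 0], [[0, 0, 0.5], 0], [[0, 0, 0.5], 0], [[0, 0, 0.5], 0]]}}

```text
clock: 49.33
tcp_pos: [0.4306, 0.4097, 0.0401]
orientation: [-3.141, -0.001, -0.003]
contact_force: [-0.1, -1.4, 7.3]
grip_width: 0.0544
```

{"api": "apply_moves", "payload": {"moves": [[[0, 0, 0], 0], [[0, 0, 0], 0], [[0, 0, 0], 0], [[0, 0, -0.5], 0], [[0, 0, -2], 0], [[0, 0, -5], 0], [[0, 0, -9], 0], [[0, 0, -13], 0], [[0, 0, -16.5], 0], [[0, 0, -17], 0]], "claw": 1}}

```text
clock: 50.17
tcp_pos: [0.4316, 0.4122, 0.216]
orientation: [-3.134, -0.001, -0.011]
contact_force: [0.2, 0.4, 0.1]
grip_width: 0.0857
```

{"api": "apply_moves", "payload": {"moves": [[[0, 1.5, 0], 0], [[0, 5, 0], 0], [[0, 8.5, 0], 0], [[-0.4, 12, 0], 0], [[-0.8, 15.5, 0], 0], [[-1.2, 19, 0], 0], [[-1.6, 22.7, 0], 0], [[-1.9, 25.8, 0], 0], [[-2, 28.4, 0], 0], [[-2, 28.4, 0], 0]]}}

```text
clock: 51.0
tcp_pos: [0.4082, 0.1181, 0.2071]
orientation: [3.137, -0.011, -0.006]
contact_force: [-0.4, -0.6, 0.0]
grip_width: 0.0856
```

```bash
python3 - <<'E'
from h import *
f=grab('top');g=grab('side')
o=r.get_obs();print(o['tcp_pos'],o['orientation'])
a=cv2.resize(f['frame'][140:300,120:320],(400,320),interpolation=cv2.INTER_CUBIC)
b=cv2.resize(g['frame'][200:400,220:420],(400,400),interpolation=cv2.INTER_CUBIC)
cv2.imwrite('pics/d6.png',np.hstack([cv2.copyMakeBorder(a,0,80,0,0,cv2.BORDER_CONSTANT),b]))
print(proj(g,[.41,.126,.091])*2-[40,400])
E
```

```text
[0.40918262 0.12331564 0.20794974] [ 3.14054665e+00 -3.79076989e-03 -2.37264601e-03]
[698.75614372  79.10674911]
```

View pics/d6.png

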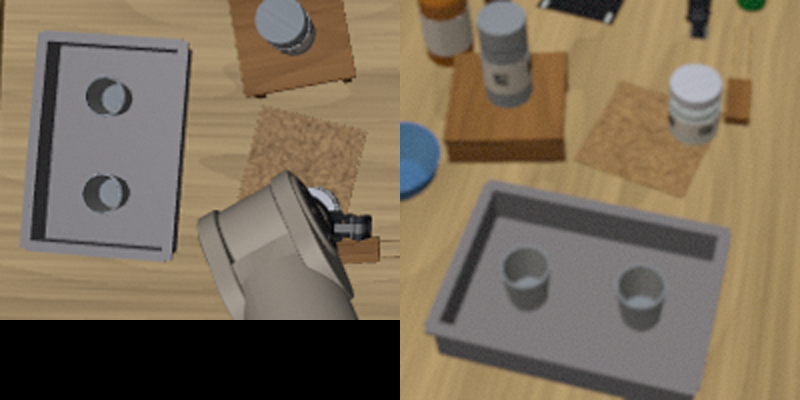

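{"api": "apply_moves", "payload": {"moves": [[[0.1, -0.1, 1], 0], [[0.1, -0.1, 3], 0], [[0.1, -0.1, 6], 0], [[0.1, -0.1, 9], 0], [[0.1, -0.1, 12], 0], [[0.1, -0.1, 14], 0], [[0.1, -0.1, 15.2], 0], [[0.1, -0.1, 15.2], 0], [[0.1, -0.1, 15.2], 0]]}}

```text
clock: 51.85
tcp_pos: [0.41, 0.1274, 0.0558]
orientation: [-3.141, -0.005, 0.004]
contact_force: [-1.0, 0.0, -0.2]
grip_width: 0.0851
```

{"api": "apply_moves", "payload": {"moves": [[[0, 0, 0], 0], [[0, 0, 0], 0], [[0, 0, 0], 0], [[0, 0, 0], 0], [[0, 0, 0], 0], [[0, 0, 0], 0], [[0, 0, 0], 0], [[0, 0, 0], 0], [[0, 0, 0], 0]], "claw": 0, "grip_force": 40}}

```text
clock: 52.6
tcp_pos: [0.4119, 0.1276, 0.058]
orientation: [-3.14, -0.003, -0.004]
contact_force: [-2.5, 3.7, 7.6]
grip_width: 0.0645
```

{"api": "apply_moves", "payload": {"moves": [[[0, 0, -0.7], 0], [[0, 0, -2], 0], [[1, -0.5, -2.5], 0], [[2.5, -1.2, -2.5], 0], [[4, -1.8, -2.5], 0], [[5.2, -2.4, -2.5], 0], [[5.2, -2.4, -2.5], 0], [[5.2, -2.4, -1.5], 0], [[5.2, -2.4, -0.9], 0], [[5.2, -2.4, -0.5], 0]]}}

```text
clock: 53.43
tcp_pos: [0.4611, 0.1488, 0.0603]
orientation: [3.14, 0.001, -0.005]
contact_force: [-0.8, 0.9, -4.7]
grip_width: 0.0646
```

{"api": "apply_moves", "payload": {"moves": [[[0, 0, 0.1], 0], [[0, 0, 0.2], 0], [[0, 0, 0.3], 0], [[0, 0, 0.4], 0], [[0, 0, 0.4], 0]]}}

```text
clock: 53.85
tcp_pos: [0.463, 0.1502, 0.0582]
orientation: [3.141, 0.001, 0.0]
contact_force: [-2.7, -1.3, -0.5]
grip_width: 0.0648
```

Just touching. Tiny press, release, rise, and withdraw for a final look.

{"api": "apply_moves", "payload": {"moves": [[[0, 0, 0.1], 0], [[0, 0, 0.1], 0], [[0, 0, 0.1], 0]]}}

```text
clock: 54.1
tcp_pos: [0.463, 0.1502, 0.0581]
orientation: [3.141, 0.001, 0.001]
contact_force: [-5.4, -2.2, 12.7]
grip_width: 0.0649
```

{"api": "apply_moves", "payload": {"moves": [[[0, 0, 0], 0], [[0, 0, 0], 0], [[0, 0, 0], 0], [[0, 0, -0.5], 0], [[0, 0, -2], 0], [[0, 0, -5], 0], [[0, 0, -9], 0], [[0, 0, -13], 0], [[0, 0, -17], 0], [[0, 0, -19], 0]], "claw": 1}}

```text
clock: 54.93
tcp_pos: [0.4645, 0.1513, 0.252]
orientation: [-3.139, -0.002, -0.01]
contact_force: [0.4, 0.2, -0.2]
grip_width: 0.0851
```

{"api": "apply_moves", "payload": {"moves": [[[0, 1.5, 0], 0], [[0, 5, 0], 0], [[0, 8.7, 0], 0], [[0, 12.4, 0], 0], [[0, 16, 0], 0], [[0, 19.7, 0], 0], [[0, 23.4, 0], 0], [[0, 27, 0], 0], [[0, 30.5, 0], 0], [[0, 34, 0], 0]]}}

```text
clock: 55.77
tcp_pos: [0.463, -0.1916, 0.2473]
orientation: [3.141, 0.001, 0.001]
contact_force: [1.2, 0.4, 0.6]
grip_width: 0.0855
```

{"api": "apply_moves", "payload": {"moves": [[[0, 3, 0], 0], [[0, 6, 0], 0], [[0, 6, 0], 0], [[0, 6, 0], 0], [[0, 6, 0], 0]]}}

```text
clock: 56.18
tcp_pos: [0.4634, -0.2491, 0.2468]
orientation: [-3.141, -0.002, -0.0]
contact_force: [0.6, 0.4, 0.6]
grip_width: 0.0855
```

```bash
python3 - <<'E'
from h import *
f=grab('top');g=grab('side')
o=r.get_obs();print(o['clock'],o['tcp_pos'],o['contact_force'])
a=cv2.resize(f['frame'][70:310,120:480],(480,320),interpolation=cv2.INTER_CUBIC)
b=cv2.resize(g['frame'][80:400,180:420],(320,427),interpolation=cv2.INTER_CUBIC)
cv2.imwrite('pics/d7.png',np.hstack([cv2.copyMakeBorder(a,0,107,0,0,cv2.BORDER_CONSTANT),b]))
k=4/3
for q in ([.4643,.1514,.091],[.649,.1638,.192]): print((proj(f,q)-[120,70])*k, (proj(g,q)-[180,80])*k+[480,0])
E
```

```text
56.2833 [ 0.46362138 -0.24835734  0.2469302 ] [-0.77286305 -0.18057148 -0.13793811]
[195.64986844 207.81980479] [701.74622237 218.45927319]
[184.7830626  104.77255933] [600.2779129  170.90359509]
```

View pics/d7.png

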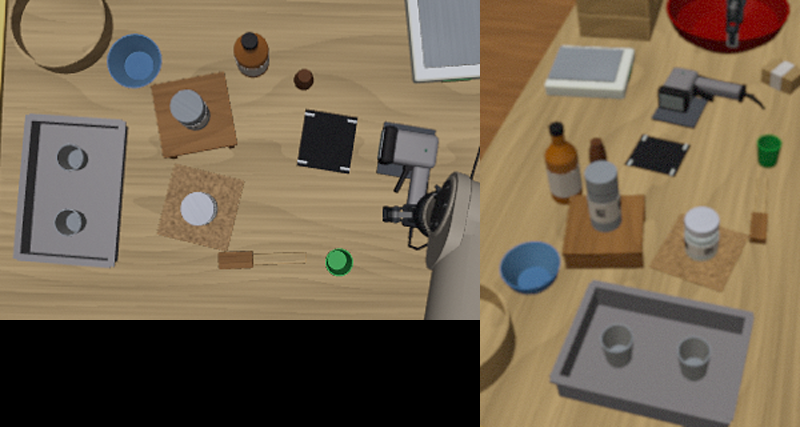

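```bash
python3 -c "
from bench import r
print(r.hand_in())"
```

```text
the job is handed in; nothing more can be done
None
```

The swap is done and handed in at about 56 s on the clock; the hand-in gave no verdict.

- **Tin:** I stood it on the scan mat, let go, and squeezed the trigger. It then waited on a free patch of bench and ended on the riser.
- **Jar:** It went to the scan mat, was booked the same way, and was placed on the cork mat. It was then knocked about 6 cm to the mat's edge while the arm was working elsewhere, so I picked it up and re-centred it.
- **Trigger:** I have no direct reading of it. The fingers stopped at 47–48 mm both times, which matches the 48 mm given for right in. In the last picture it looks back at rest.
- **Cups:** Only two steel measuring cups were out, and both stand upright in the tub. I left the green one alone as the decoy.

In the last pictures the jar is about 5 mm and the tin about 6–8 mm from the middles I had estimated, both upright. Nothing else looked shifted by eye, though I did not measure those items. The arm was clear of everything. No check failed apart from the jar being knocked. I took small differences, such as about 6 mm between two readings of the tin's starting position, as measurement error.

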